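# Pin the sprung lane guide back

### The job

Take the long yellow-headed locking pin out of the rack, use its shank to push the blue sprung guide arm back off the green lane past the yellow-framed hole, and push the pin fully down into that hole, upright, so that the arm stays held back against it when you let go. Leave the short black-headed pin in its place in the rack.

Things in the scene. Friction and masses are not known exactly. Their poses are not given: they have to be found in the camera images.
- lock_pin: Steel pin, 14 mm across, 68 mm long (last 8 mm taper to 6), under a square yellow head 22 x 22 x 45 mm tall; 0.12 kg. Origin at the lower tip, z up, x, y square to the head. Stands in a hole of a fixed white rack 70 x 160 x 40 mm, tip 6 mm above the bench, head from 74 to 119 mm; the two holes lie 80 mm apart, roughly along the pin's y.
- short_pin: Bystander in the rack's other hole: the same head in black on a shank only 40 mm long, head from 46 to 91 mm above the bench. Origin at the lower tip. Too short for the job.
- station: Fixed plate 36 mm thick; its x from -80 to 140 mm, y from -135 to 85. Origin on the bench, on the axis of the yellow-framed pin hole: 18 mm across, 26 at the mouth in the plate's top, 30 deep. The flat part beyond x = 49 mm is the green lane. Arm pivot at x 56, y -107 mm, its top 84 mm up. Before pushing, the pin fits onto the lane at x 95, y 5 mm; from there push straight to the hole.
- guide_arm (a joint): Blue arm (red coil spring on its pivot): angle, rad: 0 (at rest) along station +y from the pivot, growing counter-clockwise towards station -x, to 1.0. Bar 14 mm thick, 165 mm long, 40 to 66 mm above the bench, with a white roller 22 mm across at its end. The spring returns it to 0: 1.5 N at rest, 3 N held back. At 0.6 it rests against a pin in the hole, the pin on its lane (+x) side.

How it is judged (in metres and radians):
At the end, for the whole second after the job is handed in: The yellow-headed pin stands at rest in the station's hole, its tip within 8 mm of the hole's floor and 12 mm of its axis, tilted less than 14 degrees, and the guide arm is held back at more than 0.5 rad (value of joint guide_arm above 0.5 rad and z of lock_pin in the frame of station below 0.014 m and horizontal distance between lock_pin and station below 0.012 m and angle between lock_pin's own z axis and vertical below 0.25 rad and linear speed of lock_pin below 0.03 m/s); the robot touches nothing.
It fails at once if the black-headed pin was moved more than 20 mm (distance of short_pin from where it was at the start of the episode above 0.02 m).
It also fails if it takes over 43 s, if anything falls off the work surface, if the arm or the gripper's body presses on something with over 40 N, if the wrist force passes 120 N, or if a joint passes its speed limit or range.

### The arm

A 6-joint arm with a two-finger parallel gripper is mounted at the origin on the work surface. World frame = base frame: x ahead of the robot, y to its left, z up, the work surface at z = 0. Lengths are in m, angles in degrees, forces in N, time in s.
With the tool pointing down it reaches from about 0.3 to 0.85 m from the base axis. Payload 5.4 kg.
Tool frame: the origin (TCP) lies on the centre line of the jaws, within the pads' length; the fingertips stand 19 mm ahead of it and the grasp point (between the pads) is the TCP; y points along the fingers, x is the direction in which the jaws open and shut, and the axes are right-handed (so a half turn about y gives the same grasp; the last joint's range is limited). The gripper opens to 85 mm and grips with 20 to 120 N. Pads are 22 mm wide; open, the fingers measure 114 mm over their backs; the gripper's body (76 mm by 85 mm) begins 54 mm behind the grasp point. The pads swing forward as they close: fully open they stand 13 mm farther back than shut.
Start: joints at [58.837, 9.076, 91.501, -0, 79.423, -12.038], TCP at [0.188, 0.543, 0.222] pointing down, gripper open.
Joint ranges: [-166.64, 166.64], [-54.1, 131.32], [10.49, 154.53], [-73.88, 253.88], [9.74, 151.15], [-171.62, 171.62]. Speed limits (degrees/s): [147.25, 147.25, 180, 180, 180, 180].

### API

Orientations are given as [roll, pitch, yaw] about the fixed x, y, z axes, in that order (R = Rz(yaw) Ry(pitch) Rx(roll)).
In Python, from plant import telemetry, vision, job_done, models gives the robot as it stands.
- The arm moves only by the tool drive_tool, never from a script. Its argument "plan" is one flat list of numbers, 5 for each row, row after row: the shift along the tool's x, y, z in units of 120 mm (1.0 is 120 mm), then the turn about the tool's y in units of 45 degrees (1.0 is 45 degrees), then the gripper's target within -1 to 1 (shut at 1, half-way at 0, fully open at -1). A call has 1 to 10 rows; each row shifts and turns the pose as measured when the row begins, along the tool's axes as they then stand; what a row does not reach is not made up. A row lasts 1/10 s, in which the tool goes at most 50 mm and 8.59 degrees, less where a joint would pass 70% of its speed; a pose out of reach is approached as far as the arm can. A call with a number of a shift or a turn outside -1 to 1 is refused whole. A call with a gripper value outside its range is refused whole. The fingers move at their own pace and stop on an object; "newtons" is the grip in N (left out, the last holds). Time passes only in rows, so rows that do not move let the fingers close. It gives the time, the measured TCP pose, the force and the opening at its end, in the units of the state.
- telemetry.get_state(): the state, without advancing time (a new reading comes with each control period).
- vision.get_image(name): name is "side" or "top"; returns a dict with "frame" (480x640x3 uint8, blue, green, red), "intrinsics" (3x3 intrinsics, pixels), "extrinsics" (4x4, takes a point from world to camera coordinates). Camera axes: x right, y down, z forward; pixel columns grow to the right and rows downward; lengths in m; the calibration is good to about 2 mm. A picture is of the moment at which its call begins. There is no depth.
- job_done(): hands the job in, once; it reports no verdict.
Trained networks look in a picture, given as the dict that the camera call returned (one of the last four; its "shot" number tells which), for a name from the list of things; names that differ only in an ending like _2 or _b are one class to them, and where a whole thing is asked for, a point or a joint stands for the part that bears it (a point fixed in the world has none). Each returns a list of dicts, best first, with "confidence" (0 to 1); they miss things now and then, are a little off and sometimes report something else, mostly with a low value. They report only what shows in the picture. A call takes as long as a camera call.
- models.find_in(picture, name): "uv" ([column, row] in pixels, amid what is visible of it).
The state is a dict: "time": time; "qpos": joint angles; "joint_vel": joint speeds; "joint_torque": joint torques, N m; "tool_pos": TCP position; "ee_rot": TCP orientation; "wrist_force": force on the tool from outside, world axes, zero at the start; "torque": the same for the moment, N m; "width": finger opening in m.
Only numpy, scipy, OpenCV 4.12 (cv2) and the standard library are available. Lean on these libraries where they do the work, as an engineer would, in place of code of your own. Each camera call takes 0.05 s, during which the arm holds its last target.

## Working session

There is one attempt and no reset: what is moved stays moved. The work goes in short steps, Python scripts to look and compute and a tool call to move; the robot and the scene stay as the last step left them, time stands still between calls to the robot, and variables do not carry over. Pictures are saved under pics/ and viewed, and the job is handed in when it is done.

Besides the shell and the picture viewer there is one more tool, called as name(argument=value, ...), one argument or row to a line, values as JSON. drive_tool: Moves the arm, as the interface text tells. Its arguments: {"type":"object","properties":{"plan":{"type":"array"},"newtons":{"type":"number"}},"required":["plan"]}

```bash
mkdir -p pics; ls; python3 - <<'E'
from plant import telemetry, vision, models
import cv2, json
s=telemetry.get_state(); print(s)
for n in ["top","side"]:
    p=vision.get_image(n); cv2.imwrite(f"pics/{n}0.png",p["frame"])
    print(n,p["intrinsics"],p["extrinsics"])
    for k in ["lock_pin","short_pin","station","guide_arm"]:
        print(k,[(r["uv"],r["confidence"]) for r in models.find_in(p,k)][:3])
E
```

```text
pics
{'time': 0.0, 'qpos': array([ 5.88361771e+01,  9.11164924e+00,  9.15729633e+01,  8.37962862e-04,
        7.94226160e+01, -1.20396719e+01]), 'joint_vel': array([ 0.01365137, -0.00799528, -0.01710306,  0.03586941, -0.00181471,
       -0.13410261]), 'joint_torque': array([-6.42012092e-04, -3.96011639e+01, -3.31428301e+01, -2.32105649e-04,
        8.66991060e-03, -3.27004079e-05]), 'tool_pos': array([0.18808587, 0.54271515, 0.22131982]), 'ee_rot': array([-89.97682798,   0.10469807,  70.87571552]), 'wrist_force': array([0.16284387, 0.80783305, 0.36280986]), 'torque': array([-0.02266796,  0.00570865,  0.05536044]), 'width': 0.08533711478565116}
top [[586.99081153   0.         317.43346513]
 [  0.         586.99081153 245.1533188 ]
 [  0.           0.           1.        ]] [[ 0.01070552 -0.99985344 -0.0133604  -0.02105182]
 [-0.9802209  -0.00785289 -0.19775064  0.55671934]
 [ 0.19761674  0.01521316 -0.9801613   0.96332726]
 [ 0.          0.          0.          1.        ]]
lock_pin [([407.8, 250.5], 0.68)]
short_pin [([448.6, 239.0], 0.53)]
station [([212.5, 250.7], 0.92)]
guide_arm [([213.6, 229.8], 0.88)]
side [[491.63375172   0.         312.41877664]
 [  0.         491.63375172 244.06420806]
 [  0.           0.           1.        ]] [[ 0.99143081 -0.12930436 -0.01858281 -0.55325287]
 [-0.11096793 -0.75856158 -0.6420829   0.07609309]
 [ 0.06892791  0.63864287 -0.76640996  0.9438696 ]
 [ 0.          0.          0.          1.        ]]
lock_pin [([309.4, 293.9], 0.72)]
short_pin [([339.4, 340.3], 0.92)]
station [([300.3, 187.1], 0.81)]
guide_arm [([314.0, 179.4], 0.87)]
```

View pics/top0.png

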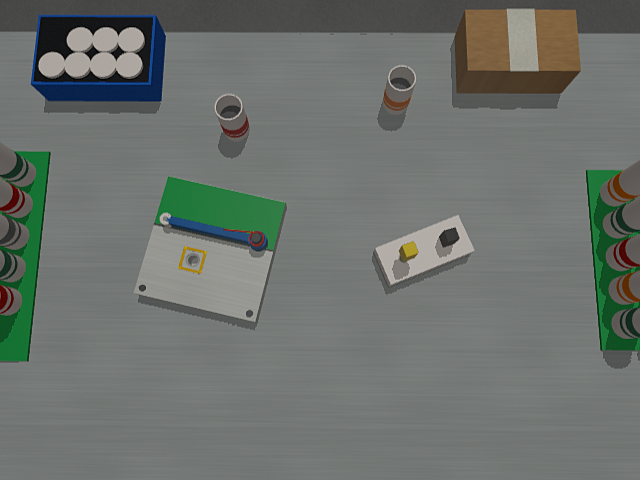

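View pics/side0.png

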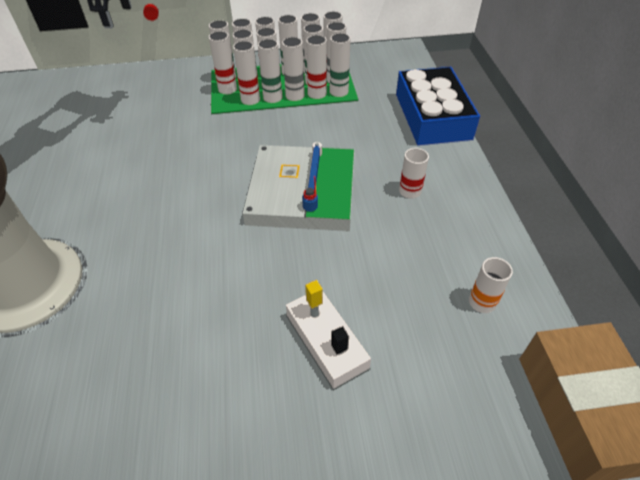

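The top view shows the station at left (hole near 192,260; arm along 165–258, 218–240) and the rack at right (yellow head near 409,250; black near 449,237). Now I'll work out the poses.

```bash
cat > h.py <<'E'
import numpy as np, cv2
from plant import telemetry, vision, models
def ray(p,uv,z):
    K,E=p["intrinsics"],p["extrinsics"]; R,t=E[:3,:3],E[:3,3]
    c=-R.T@t; d=R.T@np.linalg.inv(K)@np.array([uv[0],uv[1],1.]); return c+d*(z-c[2])/d[2]
def proj(p,X):
    K,E=p["intrinsics"],p["extrinsics"]; x=K@(E[:3,:3]@np.asarray(X)+E[:3,3]); return x[:2]/x[2]
def plan(tx,ty,tz,yaw=None):
    """remaining shift in tool axes, mm & units"""
    s=telemetry.get_state(); r=np.radians(s["ee_rot"])
    from scipy.spatial.transform import Rotation as Ro
    R=Ro.from_euler("xyz",r).as_matrix(); d=R.T@(np.array([tx,ty,tz])-s["tool_pos"])
    print("pos",s["tool_pos"].round(4),"rot",s["ee_rot"].round(1),"shift units",(d/.12).round(3), "turn units", None if yaw is None else round(-(yaw-s["ee_rot"][2])/45,3))
E
python3 - <<'E'
from h import *
from scipy.optimize import least_squares
P={n:vision.get_image(n) for n in("top","side")}
for n,p in P.items():
    f=p["frame"]; hsv=cv2.cvtColor(f,cv2.COLOR_BGR2HSV)
    y=cv2.inRange(hsv,(20,140,80),(35,255,255))
    k,l,st,c=cv2.connectedComponentsWithStats(y)
    for i in range(1,k):
        if st[i][4]>15: print(n,"yellow",st[i],c[i].round(1))
    g=cv2.inRange(hsv,(50,150,60),(75,255,255))
    k,l,st,c=cv2.connectedComponentsWithStats(g)
    for i in range(1,k):
        if st[i][4]>1000: print(n,"green",st[i],c[i].round(1))
p=P["top"]
# coarse station corners, plate top
for c in[(168,178),(286,203),(257,323),(135,293),(192,260)]:
    print(c,ray(p,c,.036).round(4))
for n,s in(("top",6),("side",6)):
    f=P[n]["frame"]
    boxes={"top":[(125,165,295,330),(365,205,480,295)],"side":[(235,135,365,240),(275,270,380,395)]}[n]
    for i,(a,b,c,d) in enumerate(boxes):
        cr=f[b:d,a:c]; k=min(800/cr.shape[1],600/cr.shape[0]); k=int(k)
        cv2.imwrite(f"pics/{n}_crop{i}.png",cv2.resize(cr,None,fx=k,fy=k,interpolation=cv2.INTER_CUBIC)); print(n,i,"scale",k)
E
```

```text
top yellow [399 242  19  19 223] [408.5 250.7]
top yellow [178 246  29  28 209] [191.9 259.5]
top green [   0  152   49  209 4063] [ 25.2 266.3]
top green [ 587  170   53  180 3388] [606.2 263.9]
top green [ 155  177  130   72 4507] [221.  207.7]
side yellow [279 165  13  12  31] [282.6 172.4]
side yellow [296 165   3  13  20] [297.2 171.2]
side yellow [306 280  16  28 348] [313.7 293.4]
side green [ 211   67  146   46 1516] [268.7  98.3]
side green [ 306  149   47   70 2306] [333.7 184. ]
(168, 178) [0.6832 0.2574 0.036 ]
(286, 203) [0.6376 0.0418 0.036 ]
(257, 323) [0.4229 0.0873 0.036 ]
(135, 293) [0.4729 0.3025 0.036 ]
(192, 260) [0.5323 0.2057 0.036 ]
top 0 scale 3
top 1 scale 6
side 0 scale 5
side 1 scale 4
```

View pics/top_crop0.png

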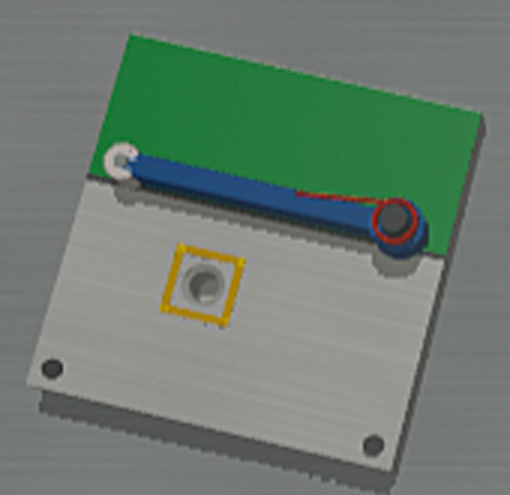

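View pics/top_crop1.png

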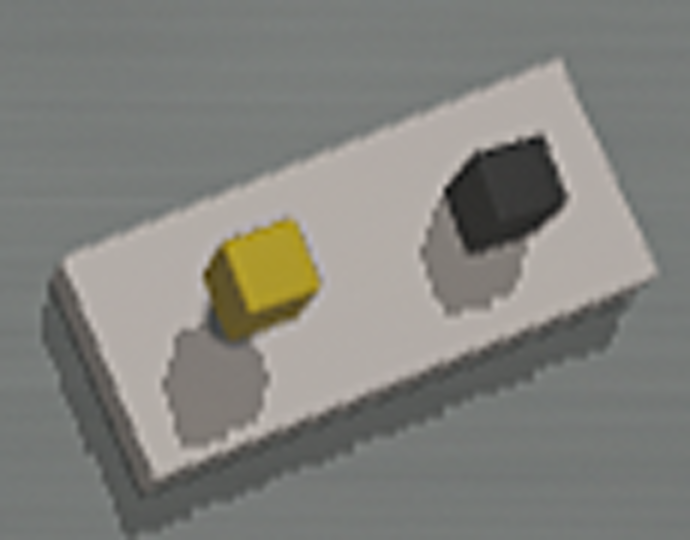

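View pics/side_crop0.png

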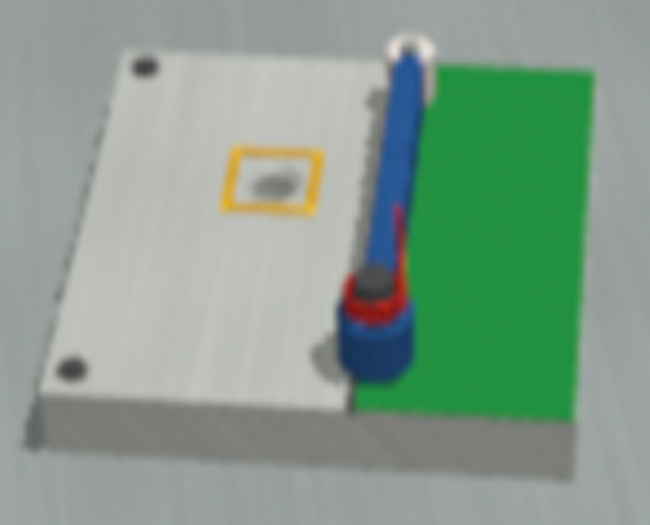

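View pics/side_crop1.png

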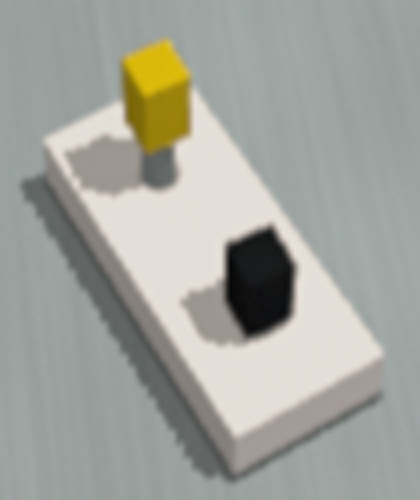

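```bash
python3 - <<'E'
from h import *
from scipy.optimize import least_squares
P={n:vision.get_image(n) for n in("top","side")}
U=lambda c,k,o:(np.array(c)+.5)/k-.5+np.array(o)
T0=(3,(125,165));S0=(5,(235,135));T1=(6,(365,205));S1=(4,(275,270))
obs=[("top",U(c,*T0),m) for c,m in zip([(130,36),(483,114),(393,470),(27,384),(203.2,285)],[(140,85),(140,-135),(-80,-135),(-80,85),(0,0)])]
obs+=[("side",U(c,*S0),m) for c,m in zip([(125,52),(595,72),(573,420),(40,395),(272,182)],[(-80,85),(140,85),(140,-135),(-80,-135),(0,0)])]
def res(v,ob,z):
    c,s=np.cos(v[2]),np.sin(v[2]); o=[]
    for n,uv,m in ob:
        x,y=np.array(m)/1000; o+=list(proj(P[n],[v[0]+c*x-s*y,v[1]+s*x+c*y,z])-uv)
    return o
for ob in(obs,obs[:5],obs[5:]):
    r=least_squares(res,[.53,.2,-.21],args=(ob,.036)); print("station",r.x[:2].round(4),np.degrees(r.x[2]).round(2),np.round(r.fun,1))
pt=U((272,253),*T1);ps=U((158,67),*S1)
print("pin top",ray(P["top"],pt,.119),"side",ray(P["side"],ps,.119))
f=lambda X:list(proj(P["top"],X)-pt)+list(proj(P["side"],X)-ps)
r=least_squares(f,[.5,-.17,.1]);print("tri",r.x,r.fun)
rk=[ray(P["top"],U(c,*T1),.04) for c in[(62,262),(560,58),(657,272),(155,483)]]
print(np.round(rk,4)); d=rk[1]-rk[0]+rk[2]-rk[3]; print("rack long dir deg",np.degrees(np.arctan2(-d[1],-d[0])),np.linalg.norm(d)/2)
hd=[ray(P["top"],U(c,*T1),.119) for c in[(230,240),(291,220),(320,268),(253,292)]]
for i in range(4):
    e=hd[(i+1)%4]-hd[i];print("head edge",np.linalg.norm(e),np.degrees(np.arctan2(e[1],e[0])))
print("short top",ray(P["top"],U((517,190),*T1),.091))
E
```

```text
station [0.5326 0.2046] -12.53 [ 0.3 -1.  -0.  -0.9 -0.3  0.4 -0.1  0.3  0.2  0.2 -0.7 -0.2  0.  -0.1
  0.6  0.5 -0.8 -0.2 -0.3 -0.1]
station [0.5322 0.2046] -12.51 [ 0.2 -0.8 -0.  -0.7 -0.3  0.5 -0.1  0.6  0.2  0.4]
station [0.5331 0.2046] -12.58 [-0.4 -0.2  0.3 -0.1  0.8  0.5 -0.6 -0.3 -0.1 -0.2]
pin top [ 0.54264159 -0.16675234  0.119     ] side [ 0.54104953 -0.1683359   0.119     ]
tri [ 0.5420271  -0.16706916  0.11750786] [ 0.07368482  0.55220402  0.51772569 -0.17870166]
[[ 0.5553 -0.1167  0.04  ]
 [ 0.618  -0.2644  0.04  ]
 [ 0.5537 -0.2903  0.04  ]
 [ 0.4903 -0.143   0.04  ]]
rack long dir deg 113.14002497258015 0.16041608589123746
head edge 0.01751399364616392 -71.16152643628847
head edge 0.015170174090348033 -150.2619751623921
head edge 0.019379969705239745 110.34476795536345
head edge 0.015438964378093861 22.586459175958638
short top [ 0.56671498 -0.23937596  0.091     ]
```

drive_tool(
  plan=[0,0,0,0.18,-1,0,0,0,0.18,-1,0,0,0,0.18,-1,0,0,0,0.18,-1,0,0,0,0.18,-1,0,0,0,0.18,-1],
)

```text
time: 1.3
tool_pos: [0.1884, 0.5433, 0.2224]
ee_rot: [-90.0, -0.0, 20.4]
wrist_force: [-0.5, -0.2, 0.5]
width: 0.0857
```

```bash
python3 -c "
from h import *
plan(.542,-.1675,.2,22)"
```

```text
pos [0.1884 0.5433 0.2224] rot [-90.   -0.   20.4] shift units [ 0.697  0.186 -6.579] turn units -0.036
```

drive_tool(
  plan=[0.04,0.01,-0.35,-0.03,-1,0.04,0.01,-0.4,0,-1,0.04,0.01,-0.4,0,-1,0.04,0.01,-0.4,0,-1,0.04,0.01,-0.4,0,-1,0.04,0.01,-0.4,0,-1,0.04,0.01,-0.4,0,-1,0.04,0.01,-0.4,0,-1,0.04,0.01,-0.4,0,-1,0.04,0.01,-0.4,0,-1],
)

```text
time: 2.3
tool_pos: [0.4129, 0.1102, 0.2112]
ee_rot: [-89.9, -0.5, 22.2]
wrist_force: [1.0, -0.1, 0.5]
width: 0.0852
```

```bash
python3 -c "
from h import *
plan(.542,-.1675,.2,22)"
```

```text
pos [0.4129 0.1102 0.2112] rot [-89.9  -0.5  22.2] shift units [ 0.12   0.091 -2.55 ] turn units 0.005
```

drive_tool(
  plan=[0.02,0.01,-0.4,0,-1,0.02,0.01,-0.4,0,-1,0.02,0.01,-0.4,0,-1,0.02,0.01,-0.4,0,-1,0.02,0.01,-0.4,0,-1,0.01,0.02,-0.3,0,-1,0,0,-0.15,0,-1,0,0,0,0,-1],
)

```text
time: 3.1
tool_pos: [0.5407, -0.1752, 0.204]
ee_rot: [-90.2, -0.8, 21.7]
wrist_force: [-0.3, -0.0, -0.1]
width: 0.0852
```

```bash
python3 - <<'E'
from h import *
plan(.542,-.1675,.2,22)
for n in("top","side"):
    p=vision.get_image(n); f=p["frame"]; cv2.imwrite(f"pics/{n}1.png",f)
    print(models.find_in(p,"lock_pin"))
E
```

```text
pos [ 0.5407 -0.1752  0.204 ] rot [-90.2  -0.8  21.7] shift units [0.034 0.033 0.056] turn units -0.008
[{'uv': [409.5, 248.1], 'confidence': 0.49}]
[{'uv': [311.2, 293.2], 'confidence': 0.82}]
```

View pics/side1.png

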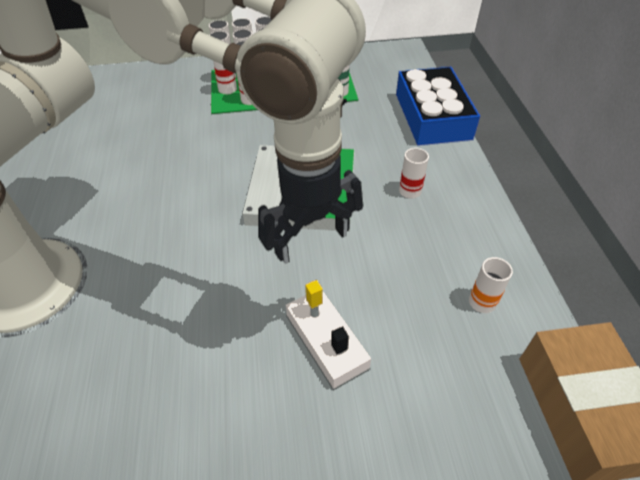

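drive_tool(
  plan=[0.03,0.15,0.05,0,-1,0,0,0,0,-1,0,0,0,0,-1],
)

```text
time: 3.6
tool_pos: [0.5412, -0.1614, 0.1874]
ee_rot: [-90.2, -0.9, 22.1]
wrist_force: [-0.1, 0.4, 0.6]
width: 0.0856
```

```bash
python3 - <<'E'
from h import *
plan(.542,-.1675,.099,22)
E
```

```text
pos [ 0.5412 -0.1614  0.1874] rot [-90.2  -0.9  22.1] shift units [-0.024  0.736 -0.047] turn units 0.003
```

The gripper hovers above the pin (yellow head at about 314,293), with the jaws spread across the head's x. Descending now.

drive_tool(
  plan=[0,0.2,-0.04,0,-1,0,0.2,0,0,-1,0,0.15,0,0,-1,0,0.1,0,0,-1,0,0,0,0,-1],
)

```text
time: 4.1
tool_pos: [0.5469, -0.1654, 0.1127]
ee_rot: [-90.6, -1.2, 22.3]
wrist_force: [0.0, -0.1, -0.1]
width: 0.0853
```

```bash
python3 - <<'E'
from h import *
plan(.542,-.1675,.099,22)
E
```

```text
pos [ 0.5469 -0.1654  0.1127] rot [-90.6  -1.2  22.3] shift units [-0.047  0.113  0.001] turn units 0.008
```

drive_tool(
  plan=[-0.04,0.11,0,0,-1,0,0,0,0,-1,0,0,0,0,0,0,0,0,0,0.4,0,0,0,0,1,0,0,0,0,1,0,0,0,0,1,0,0,0,0,1,0,0,0,0,1],
  newtons=60,
)

```text
time: 5.0
tool_pos: [0.5447, -0.1688, 0.1031]
ee_rot: [-90.9, -1.4, 22.4]
wrist_force: [0.7, -0.1, -0.0]
width: 0.0195
```

```bash
python3 - <<'E'
from h import *
plan(.542,-.1675,.099,22)
for n in("top","side"):
    p=vision.get_image(n); f=p["frame"]; cv2.imwrite(f"pics/{n}2.png",f)
a=cv2.imread("pics/side2.png")[220:400,230:430];cv2.imwrite("pics/s2c.png",cv2.resize(a,None,fx=3,fy=3))
E
```

```text
pos [ 0.5447 -0.1688  0.1031] rot [-90.9  -1.4  22.4] shift units [-0.018  0.033  0.02 ] turn units 0.008
```

View pics/s2c.png

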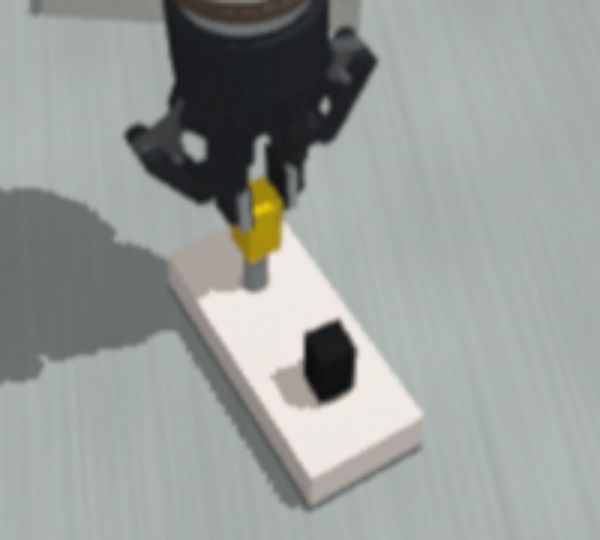

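drive_tool(
  plan=[0,0,0,0,1,0,-0.1,0,0,1,0,-0.2,0,0,1,0,-0.25,0,0,1,0,-0.25,0,0,1,0,-0.2,0,0,1,0,-0.1,0,0,1,0,0,0,0,1],
  newtons=90,
)

```text
time: 5.9
tool_pos: [0.5405, -0.1672, 0.242]
ee_rot: [-90.9, -1.5, 22.4]
wrist_force: [0.1, -0.9, -1.8]
width: 0.0183
```

```bash
python3 - <<'E'
from h import *
a=np.radians(-12.5); c,s=np.cos(a),np.sin(a)
print(.5326+c*.095-s*.005,.2046+s*.095+c*.005)
plan(.5326+c*.095-s*.005,.2046+s*.095+c*.005,.22,-12.5)
for n in("top","side"):
    p=vision.get_image(n); f=p["frame"]; cv2.imwrite(f"pics/{n}3.png",f)
a=cv2.imread("pics/side3.png")[170:400,230:430];cv2.imwrite("pics/s3c.png",cv2.resize(a,None,fx=2.5,fy=2.5))
E
```

```text
0.6264303187460842 0.1889197167114799
pos [ 0.5405 -0.1672  0.242 ] rot [-90.9  -1.5  22.4] shift units [1.787 0.192 2.475] turn units 0.775
```

View pics/s3c.png

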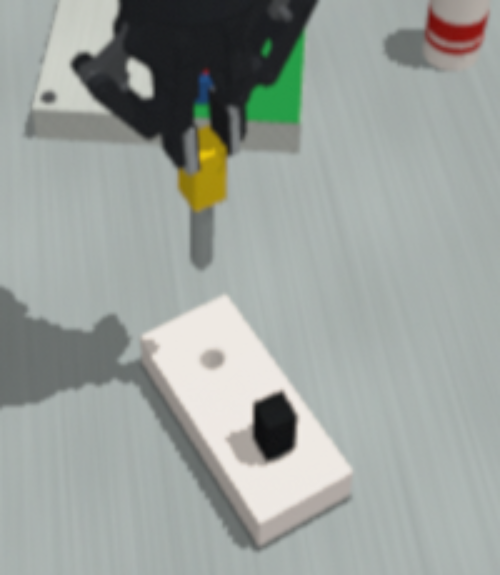

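The pin is out and hanging straight, and the black pin is unmoved. Next I turn and travel to above the lane.

drive_tool(
  plan=[0,0,0,0.16,1,0,0,0,0.16,1,0,0,0,0.16,1,0,0,0,0.16,1,0,0,0,0.13,1,0,0,0,0,1],
)

```text
time: 6.6
tool_pos: [0.5338, -0.1635, 0.2262]
ee_rot: [-89.4, -0.2, -13.7]
wrist_force: [0.4, 0.0, -1.9]
width: 0.0187
```

```bash
python3 - <<'E'
from h import *
plan(.6264,.189,.23,-12.5)
E
```

```text
pos [ 0.5338 -0.1635  0.2262] rot [-89.4  -0.2 -13.7] shift units [ 5.600e-02 -1.000e-03  3.037e+00] turn units -0.026
```

drive_tool(
  plan=[0.01,-0.02,0.2,-0.02,1,0.01,-0.01,0.35,0,1,0.01,-0.01,0.35,0,1,0.01,-0.01,0.35,0,1,0.01,-0.01,0.35,0,1,0,-0.01,0.35,0,1,0,-0.01,0.35,0,1,0,0,0.3,0,1,0,0,0.2,0,1,0,0,0,0,1],
)

```text
time: 7.6
tool_pos: [0.6069, 0.1762, 0.2234]
ee_rot: [-89.5, 1.1, -11.3]
wrist_force: [-0.1, -0.0, -2.1]
width: 0.0185
```

```bash
python3 - <<'E'
from h import *
plan(.6264,.189,.23,-12.5)
for n in("top","side"):
    p=vision.get_image(n); f=p["frame"]; cv2.imwrite(f"pics/{n}4.png",f)
    print(models.find_in(p,"lock_pin"))
a=cv2.imread("pics/side4.png")[60:260,220:420];cv2.imwrite("pics/s4c.png",cv2.resize(a,None,fx=3,fy=3))
a=cv2.imread("pics/top4.png")[100:300,120:320];cv2.imwrite("pics/t4c.png",cv2.resize(a,None,fx=3,fy=3))
E
```

```text
pos [0.6069 0.1762 0.2234] rot [-89.5   1.1 -11.3] shift units [ 0.137 -0.056  0.137] turn units 0.026
[{'uv': [192.8, 202.8], 'confidence': 0.69}]
[{'uv': [323.6, 112.4], 'confidence': 0.7}]
```

View pics/s4c.png

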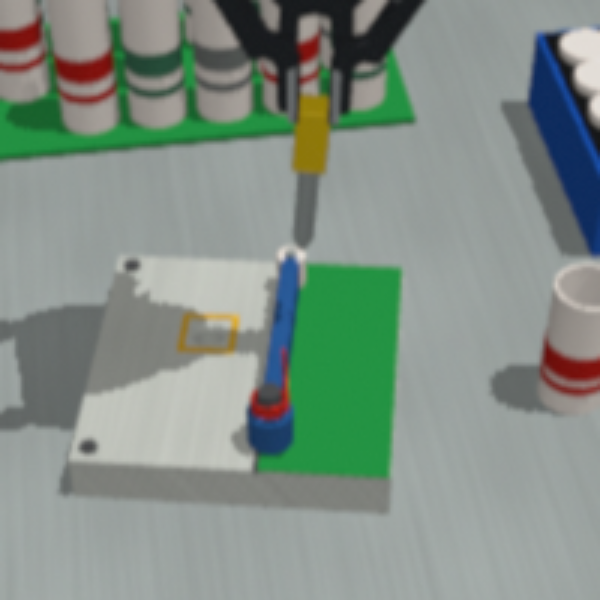

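View pics/t4c.png

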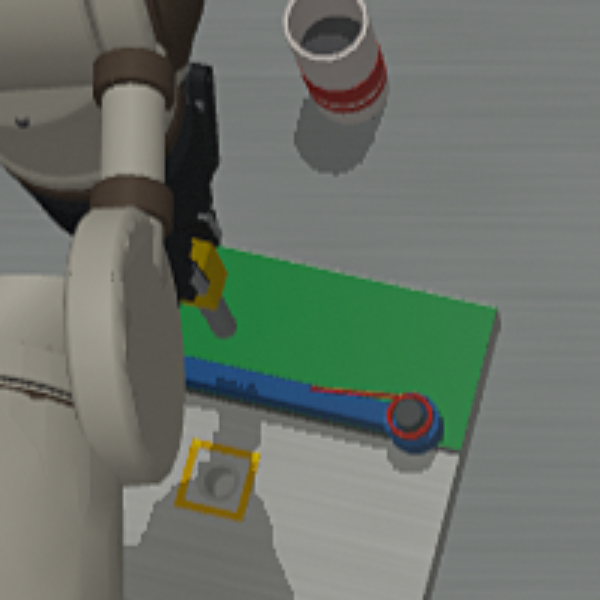

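```bash
cat >> h.py <<'E'
def tri(pt,ps,P):
    from scipy.optimize import least_squares
    f=lambda X:list(proj(P["top"],X)-pt)+list(proj(P["side"],X)-ps)
    r=least_squares(f,[.6,.18,.1]); return r.x,r.fun
E
python3 - <<'E'
from h import *
P={n:vision.get_image(n) for n in("top","side")}
tip,e=tri(np.array([195.2,209.8]),np.array([320.8,141.5]),P); print(tip,e)
s=telemetry.get_state(); print("tip-tcp",tip-s["tool_pos"],s["tool_pos"],s["ee_rot"])
a=np.radians(-12.5);R=np.array([[np.cos(a),-np.sin(a)],[np.sin(a),np.cos(a)]])
print("tip in station",R.T@(tip[:2]-[.5326,.2046]))
E
```

```text
[0.60110937 0.18441601 0.12392906] [-0.02111524 -0.2614021  -0.30676608  0.1142144 ]
tip-tcp [-0.00646773  0.01260176 -0.10099112] [0.6075771  0.17181425 0.22492018] [-89.51410479   1.00265372 -11.77506224]
tip in station [ 0.07125403 -0.00487741]
```

```bash
python3 - <<'E'
from h import *
P={}
for n in("top","side"):
    s=telemetry.get_state(); print(s["tool_pos"],s["ee_rot"])
    P[n]=p=vision.get_image(n)
s=telemetry.get_state(); print(s["tool_pos"],s["ee_rot"])
a=P["side"]["frame"][85:155,290:360];cv2.imwrite("pics/s5c.png",cv2.resize(a,None,fx=8,fy=8,interpolation=cv2.INTER_CUBIC))
a=P["top"]["frame"][165:225,165:225];cv2.imwrite("pics/t5c.png",cv2.resize(a,None,fx=9,fy=9,interpolation=cv2.INTER_CUBIC))
E
```

```text
[0.6075771  0.17181425 0.22492018] [-89.51410479   1.00265372 -11.77506224]
[0.60765831 0.1718982  0.22511679] [-89.50462649   0.98694621 -11.7807608 ]
[0.60769944 0.17204064 0.22523344] [-89.49864705   0.97745003 -11.77769951]
```

View pics/s5c.png

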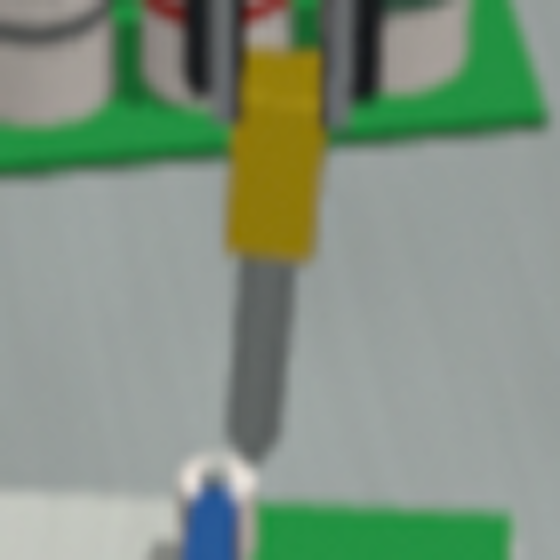

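View pics/t5c.png

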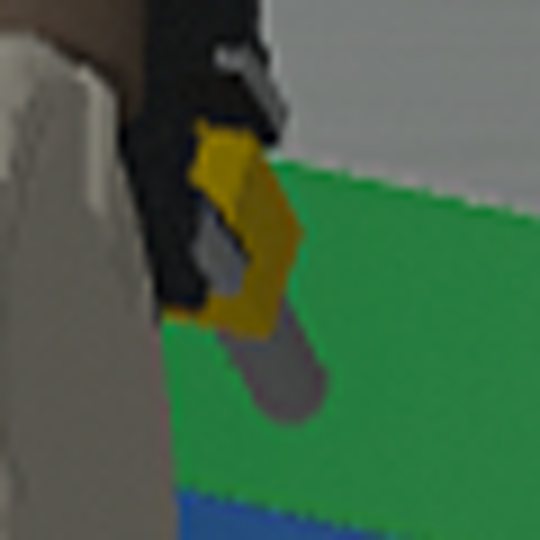

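```bash
python3 - <<'E'
from h import *
P={n:vision.get_image(n) for n in("top","side")}
def U(c,k,o): return (np.array(c,float)+.5)/k-.5+np.array(o)
def plane(p,a,b):
    E=p["extrinsics"];R=E[:3,:3];c=-R.T@E[:3,3];Ki=np.linalg.inv(p["intrinsics"])
    r=[R.T@Ki@np.array([*u,1]) for u in(a,b)]; n=np.cross(*r); n/=np.linalg.norm(n); return n,n@c
n1,d1=plane(P["side"],U((269,270),8,(290,85)),U((258,400),8,(290,85)))
n2,d2=plane(P["top"],U((272,352),9,(165,165)),U((272-39,352-70),9,(165,165)))
d=np.cross(n1,n2);d/=d[2];print("axis up dir",d, "tilt deg",np.degrees(np.arctan(np.hypot(d[0],d[1]))))
s=telemetry.get_state();t=s["tool_pos"]
x=np.linalg.solve(np.array([n1,n2,[0,0,1]]),[d1,d2,t[2]]);print("axis at tcp z",x,"tcp",t)
x=np.linalg.solve(np.array([n1,n2,[0,0,1]]),[d1,d2,.124]);print("axis at tip z",x)
from scipy.spatial.transform import Rotation as Ro
R=Ro.from_euler("xyz",np.radians(s["ee_rot"])).as_matrix();print(R.round(3))
for v in[(0,0,0),(0,19,0),(11,19,0),(-11,19,0)]:
    q=proj(P["side"],t+R@np.array(v)/1000);print(v,(q-[290,85])*8, (proj(P["top"],t+R@np.array(v)/1000)-[165,165])*9)
E
```

```text
axis up dir [ 0.06826426 -0.02930945  1.        ] tilt deg 4.248717266893866
axis at tcp z [0.60867849 0.17708589 0.22529903] tcp [0.60770791 0.17241105 0.22529903]
axis at tip z [0.60176338 0.18005491 0.124     ]
[[ 0.979 -0.015  0.204]
 [-0.204  0.012  0.979]
 [-0.017 -1.     0.009]]
(0, 0, 0) [276.34519875 135.92199685] [212.13367824 203.13723048]
(0, 19, 0) [275.01513212 204.26694142] [236.61778297 238.11326406]
(11, 19, 0) [321.09536045 206.26632385] [253.59802474 176.7496774 ]
(-11, 19, 0) [228.98857219 202.26988762] [219.54984465 299.79377054]
```

The pin is held but leans a few degrees (tip about 6 mm in −x and 10 mm in +y from the TCP). I'll put the tip over the lane start point, then lower.

drive_tool(
  plan=[0.1,0,0,0.01,1,0.1,0,0.05,0,1,0.03,0,0.03,0,1,0,0,0,0,1,0,0,0,0,1],
  newtons=120,
)

```text
time: 8.6
tool_pos: [0.6372, 0.1747, 0.2254]
ee_rot: [-89.5, 1.0, -12.3]
wrist_force: [0.8, -1.0, -1.3]
width: 0.0174
```

```bash
python3 - <<'E'
from h import *
plan(.6324,.1785,.143,-12.5)
P={n:vision.get_image(n) for n in("top","side")}
a=P["side"]["frame"][60:220,260:420];cv2.imwrite("pics/s6c.png",cv2.resize(a,None,fx=3.5,fy=3.5,interpolation=cv2.INTER_CUBIC))
a=P["top"]["frame"][150:280,130:290];cv2.imwrite("pics/t6c.png",cv2.resize(a,None,fx=4,fy=4,interpolation=cv2.INTER_CUBIC))
plan(.6324,.1785,.143,-12.5)
E
```

```text
pos [0.6372 0.1747 0.2254] rot [-89.5   1.  -12.3] shift units [-0.034  0.688  0.016] turn units 0.004
pos [0.6371 0.1748 0.2255] rot [-89.5   1.  -12.3] shift units [-0.033  0.688  0.016] turn units 0.005
```

View pics/s6c.png

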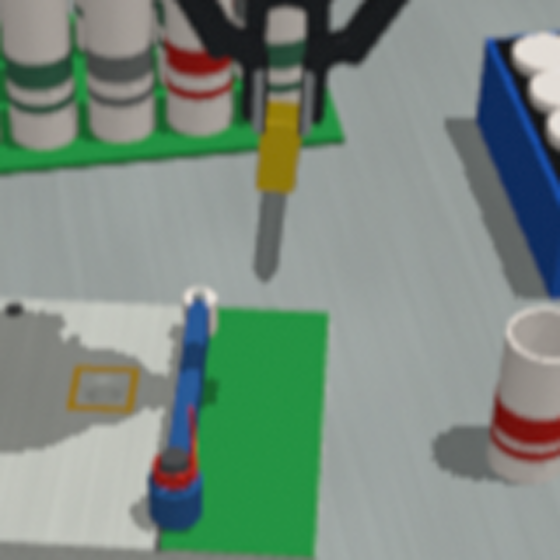

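View pics/t6c.png

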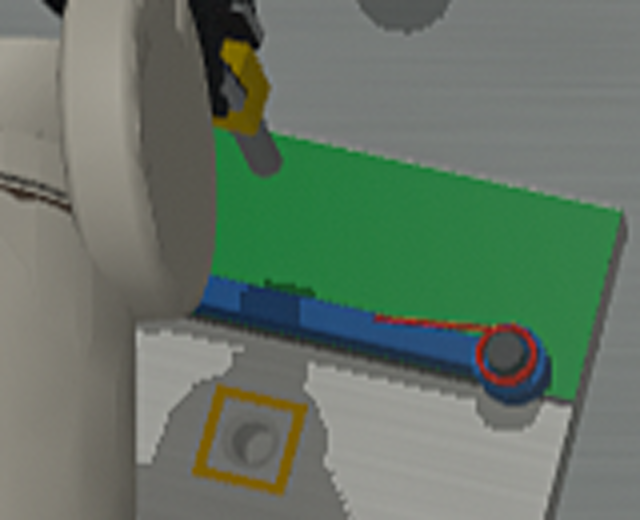

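```bash
python3 - <<'E'
from h import *
P={n:vision.get_image(n) for n in("top","side")}
tip,e=tri(np.array([195.8,191.6]),np.array([335.8,139.3]),P); t=telemetry.get_state()["tool_pos"]
a=np.radians(-12.5);R=np.array([[np.cos(a),-np.sin(a)],[np.sin(a),np.cos(a)]])
print(tip,e,tip-t,"station",R.T@(tip[:2]-[.5326,.2046]))
E
```

```text
[0.63192905 0.18469944 0.12546954] [-0.02633442 -0.39736825 -0.46268836  0.17579464] [-0.0052027  0.0098829 -0.1000446] station [0.10128183 0.0020699 ]
```

drive_tool(
  plan=[-0.03,0.15,0.02,0,1,0,0.2,0,0,1,0,0.2,0,0,1,0,0.08,0,0,1,0,0,0,0,1,0,0,0,0,1],
)

```text
time: 9.4
tool_pos: [0.6335, 0.1791, 0.1509]
ee_rot: [-89.4, 0.7, -12.3]
wrist_force: [-0.4, 1.1, -0.2]
width: 0.0175
```

```bash
python3 - <<'E'
from h import *
P={n:vision.get_image(n) for n in("top","side")}
a=np.radians(-12.5);R=np.array([[np.cos(a),-np.sin(a)],[np.sin(a),np.cos(a)]])
s=telemetry.get_state();t=s["tool_pos"];tip=t+[-.0052,.0099,-.1]
print("tip est station",R.T@(tip[:2]-[.5326,.2046]),tip[2],s["wrist_force"])
plan(.5326+.0052,.2046-.0099,.142,-12.5)
b=P["side"]["frame"][100:260,230:390];cv2.imwrite("pics/s7c.png",cv2.resize(b,None,fx=3.5,fy=3.5,interpolation=cv2.INTER_CUBIC))
b=P["top"]["frame"][150:280,130:290];cv2.imwrite("pics/t7c.png",cv2.resize(b,None,fx=4,fy=4,interpolation=cv2.INTER_CUBIC))
E
```

```text
tip est station [0.09721558 0.0056637 ] 0.05147197235728013 [0.40844991 0.00129861 0.6121799 ]
pos [0.6339 0.1792 0.1515] rot [-89.4   0.6 -12.3] shift units [-0.809  0.088 -0.045] turn units 0.005
```

View pics/s7c.png

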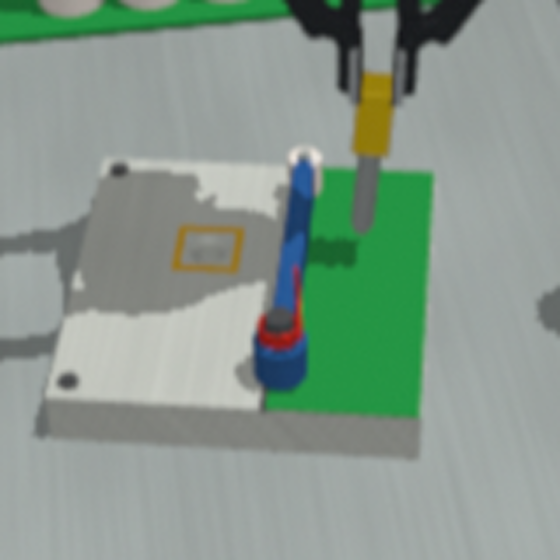

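View pics/t7c.png

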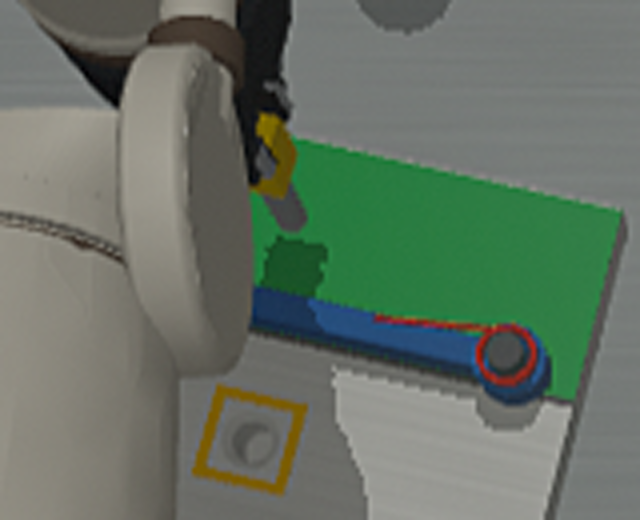

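```bash
python3 - <<'E'
from h import *
P={n:vision.get_image(n) for n in("top","side")}
tip,e=tri(np.array([202.8,205]),np.array([333.2,165.4]),P); t=telemetry.get_state()["tool_pos"]
a=np.radians(-12.5);R=np.array([[np.cos(a),-np.sin(a)],[np.sin(a),np.cos(a)]])
print(tip,e,tip-t,"station",R.T@(tip[:2]-[.5326,.2046]))
E
```

```text
[0.62845885 0.18771731 0.05349294] [-0.01579792 -0.20388513 -0.2346445   0.08776704] [-0.00558642  0.00852333 -0.09805159] station [0.09724069 0.00426515]
```

drive_tool(
  plan=[0,0.08,0,0,1,0,0,0,0,1,-0.1,0,0,0,1,-0.1,0,0,0,1,-0.1,0,-0.01,0,1,-0.05,0,0,0,1,0,0,0,0,1],
)

```text
time: 10.3
tool_pos: [0.5947, 0.187, 0.1435]
ee_rot: [-89.3, 0.2, -12.3]
wrist_force: [1.6, 0.1, -2.1]
width: 0.0174
```

```bash
python3 - <<'E'
from h import *
P={n:vision.get_image(n) for n in("top","side")}
s=telemetry.get_state();print(s["wrist_force"])
plan(.5326+.0055,.2046-.009,.142,-12.5)
b=P["side"]["frame"][100:260,230:390];cv2.imwrite("pics/s8c.png",cv2.resize(b,None,fx=3.5,fy=3.5,interpolation=cv2.INTER_CUBIC))
b=P["top"]["frame"][150:280,130:290];cv2.imwrite("pics/t8c.png",cv2.resize(b,None,fx=4,fy=4,interpolation=cv2.INTER_CUBIC))
E
```

```text
[ 1.40677553  0.23604232 -2.76950753]
pos [0.5952 0.1868 0.1435] rot [-89.3   0.1 -12.3] shift units [-0.481  0.013 -0.03 ] turn units 0.004
```

View pics/s8c.png

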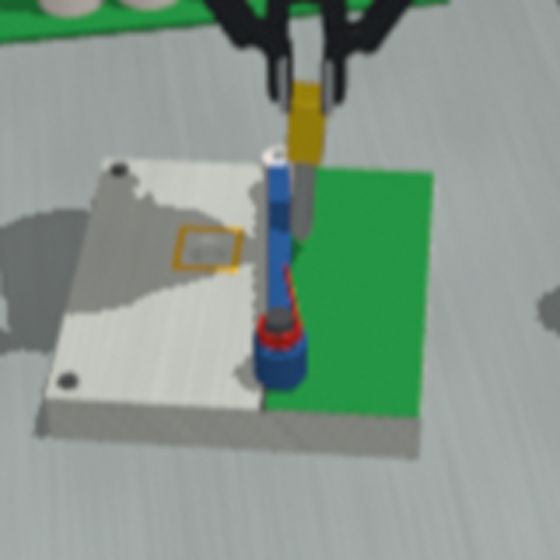

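View pics/t8c.png

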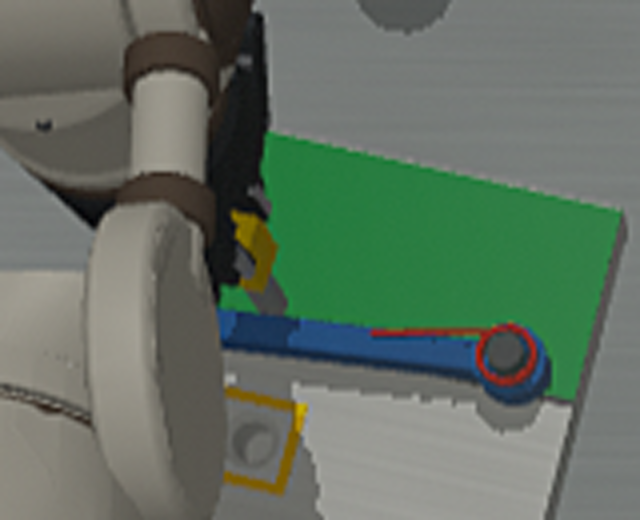

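The pin's shank is pressing the bar (side view near 300,200 in the crop) and the arm has begun to swing. The push continues.

drive_tool(
  plan=[-0.1,0,-0.01,0,1,-0.1,0,-0.01,0,1,-0.1,0,0,0,1,-0.1,0,0,0,1,-0.04,0,0,0,1,0,0,0,0,1,0,0,0,0,1],
)

```text
time: 11.1
tool_pos: [0.5488, 0.1941, 0.1455]
ee_rot: [-89.2, -0.6, -12.5]
wrist_force: [3.8, -0.2, -2.1]
width: 0.0172
```

```bash
python3 - <<'E'
from h import *
P={n:vision.get_image(n) for n in("top","side")}
s=telemetry.get_state();print(s["wrist_force"])
plan(.5326+.0055,.2046-.009,.142,-12.5)
b=P["side"]["frame"][120:220,240:340];cv2.imwrite("pics/s9c.png",cv2.resize(b,None,fx=6,fy=6,interpolation=cv2.INTER_CUBIC))
b=P["top"]["frame"][180:300,130:290];cv2.imwrite("pics/t9c.png",cv2.resize(b,None,fx=5,fy=5,interpolation=cv2.INTER_CUBIC))
E
```

```text
[ 3.1408855   0.94966069 -1.78492192]
pos [0.5489 0.1941 0.1455] rot [-89.2  -0.6 -12.5] shift units [-0.091  0.028 -0.007] turn units 0.0
```

View pics/s9c.png

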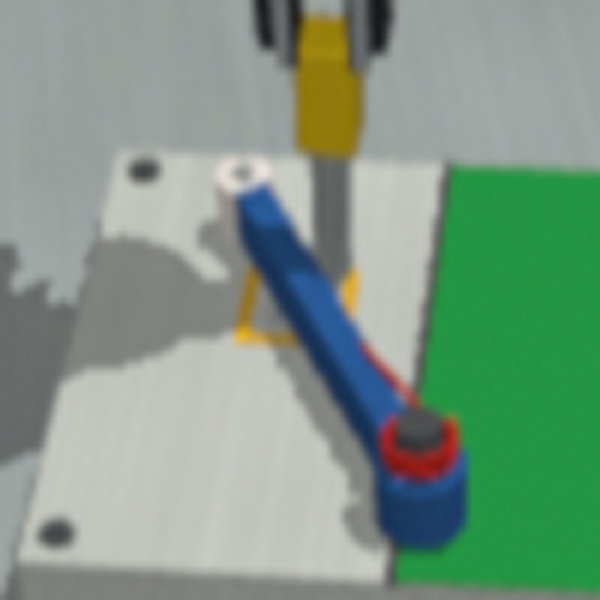

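View pics/t9c.png

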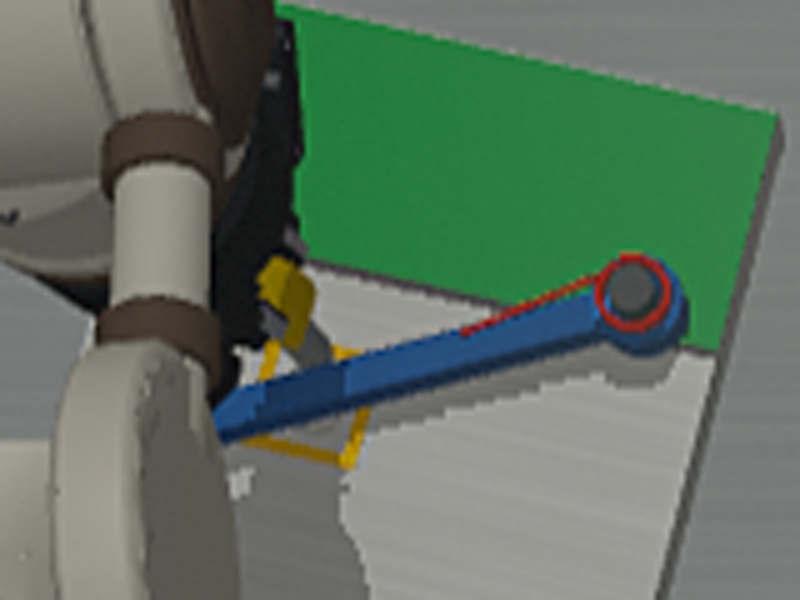

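```bash
python3 - <<'E'
from h import *
P={n:vision.get_image(n) for n in("top","side")}
p=P["side"]
def rayy(p,uv,y):
    E=p["extrinsics"];R=E[:3,:3];c=-R.T@E[:3,3];d=R.T@np.linalg.inv(p["intrinsics"])@np.array([*uv,1]);return c+d*(y-c[1])/d[1]
for y in(.195,.203):
    for c in[(333,170),(335,270)]:
        print(y,rayy(p,np.array(c)/6+[240,120],y))
print(tri(np.array([193,248.5]),np.array([295.7,163]),P))
t=telemetry.get_state()["tool_pos"];print(t)
# where would hole axis at z .04..0.066 project
for z in(.04,.066,.119):
  q=np.array([.5326,.2046,z]);print(z,(proj(p,q)-[240,120])*6,(proj(P["top"],q)-[130,180])*5)
E
```

```text
0.195 [0.54979879 0.195      0.10436062]
0.195 [0.54847387 0.195      0.05907276]
0.203 [0.55036952 0.203      0.09787863]
0.203 [0.54903154 0.203      0.05214437]
(array([0.5483876 , 0.19922017, 0.0609569 ]), array([-0.01463322, -0.13139768, -0.15558867,  0.05545907]))
[0.54887172 0.1940314  0.14546254]
0.04 [291.42767735 296.98794188] [310.50024052 397.22127712]
0.066 [287.39585149 242.15474144] [293.62871818 384.04436405]
0.119 [278.68929387 123.74476164] [256.44837111 355.00595298]
```

drive_tool(
  plan=[-0.08,0,0,0,1,-0.06,0,0,0,1,-0.02,0,0,0,1,0,0,0,0,1,0,0,0,0,1],
)

```text
time: 11.8
tool_pos: [0.5308, 0.198, 0.146]
ee_rot: [-89.2, -0.8, -12.5]
wrist_force: [3.5, -1.9, -2.8]
width: 0.0174
```

```bash
python3 - <<'E'
from h import *
P={n:vision.get_image(n) for n in("top","side")}
s=telemetry.get_state();print(s["wrist_force"],s["tool_pos"],s["ee_rot"])
b=P["side"]["frame"][120:220,240:340];cv2.imwrite("pics/s10c.png",cv2.resize(b,None,fx=6,fy=6,interpolation=cv2.INTER_CUBIC))
b=P["top"]["frame"][180:300,130:290];cv2.imwrite("pics/t10c.png",cv2.resize(b,None,fx=5,fy=5,interpolation=cv2.INTER_CUBIC))
E
```

```text
[ 2.34628743 -1.16026084 -1.82575305] [0.53089234 0.19799167 0.14601544] [-89.16706977  -0.80753607 -12.5097069 ]
```

View pics/s10c.png

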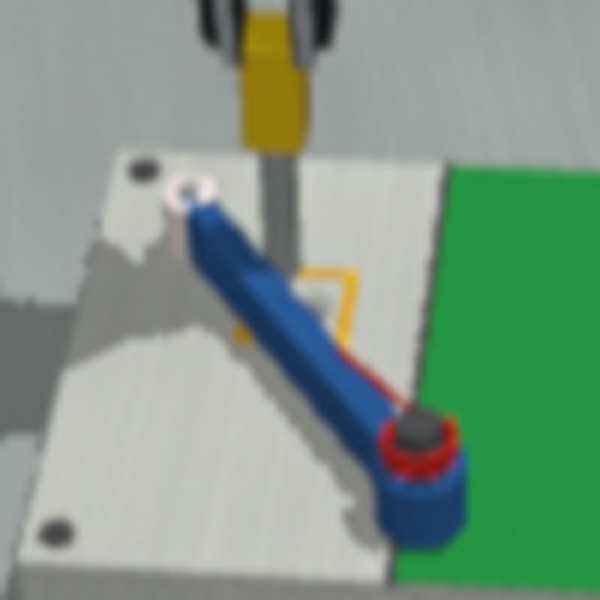

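View pics/t10c.png

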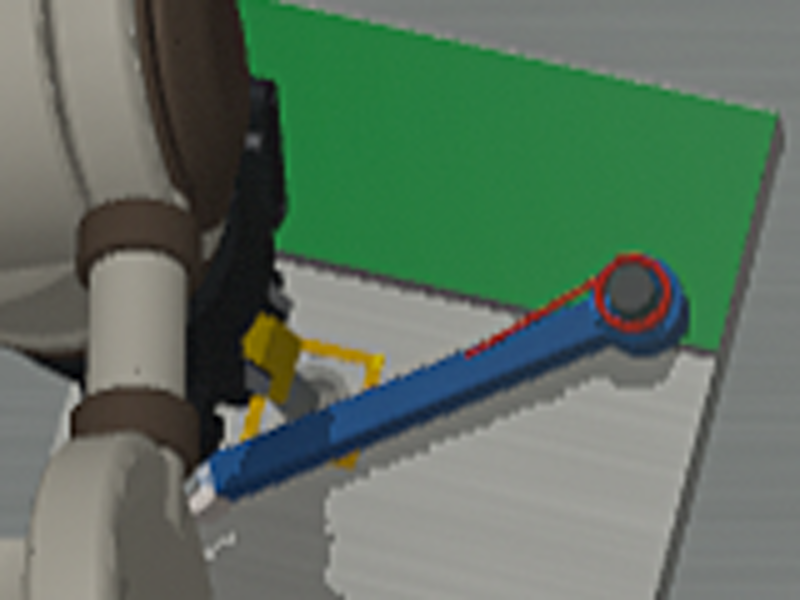

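Shank axis and hole axis agree to about 1–2 mm in both views. Lowering gently.

drive_tool(
  plan=[0.01,0.06,0,0,1,0,0.06,0,0,1,0,0.06,0,0,1,0,0,0,0,1,0,0,0,0,1],
)

```text
time: 12.4
tool_pos: [0.5337, 0.1989, 0.1233]
ee_rot: [-89.0, -0.9, -12.5]
wrist_force: [3.5, -0.6, 2.0]
width: 0.0175
```

```bash
python3 - <<'E'
from h import *
P={n:vision.get_image(n) for n in("top","side")}
s=telemetry.get_state();print(s["wrist_force"],s["tool_pos"],s["ee_rot"])
b=P["side"]["frame"][120:220,240:340];cv2.imwrite("pics/s11c.png",cv2.resize(b,None,fx=6,fy=6,interpolation=cv2.INTER_CUBIC))
E
```

```text
[ 3.51940658 -0.30338493 -1.97013216] [0.53358772 0.19886674 0.12338092] [-89.02033053  -0.87744405 -12.54632675]
```

View pics/s11c.png

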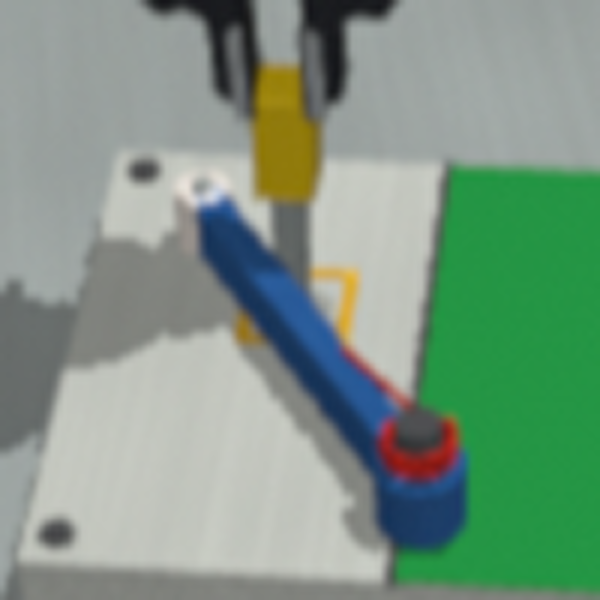

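drive_tool(
  plan=[0,0.06,0,0,1,0,0.05,0,0,1,0,0.04,0,0,1,0,0.02,0,0,1,0,0,0,0,1],
)

```text
time: 13.0
tool_pos: [0.5349, 0.1994, 0.103]
ee_rot: [-89.0, -1.0, -12.5]
wrist_force: [3.0, 0.6, 2.3]
width: 0.0172
```

```bash
python3 - <<'E'
from h import *
P={n:vision.get_image(n) for n in("top","side")}
s=telemetry.get_state();print(s["wrist_force"],s["tool_pos"],s["ee_rot"])
b=P["side"]["frame"][120:220,240:340];cv2.imwrite("pics/s12c.png",cv2.resize(b,None,fx=6,fy=6,interpolation=cv2.INTER_CUBIC))
for z in(.119,.074):
  q=np.array([.5326,.2046,z]);print(z,(proj(P["side"],q)-[240,120])*6)
E
```

```text
[2.4569725  0.38433986 2.68788817] [0.53479806 0.19935956 0.103035  ] [-88.97588279  -0.97835761 -12.54036223]
0.119 [278.68929387 123.74476164]
0.074 [286.12463488 224.86607941]
```

View pics/s12c.png

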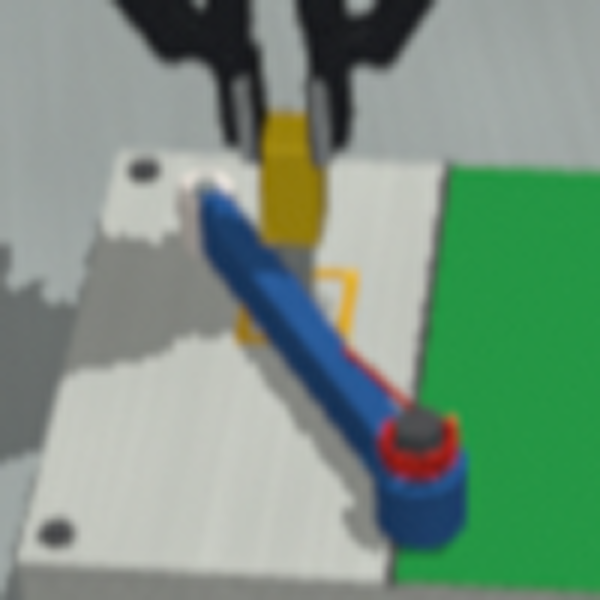

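drive_tool(
  plan=[0,0.03,0,0,1,0,0.03,0,0,1,0,0,0,0,1],
)

```text
time: 13.4
tool_pos: [0.5373, 0.2006, 0.1032]
ee_rot: [-88.8, -1.2, -12.5]
wrist_force: [0.1, 0.3, -2.7]
width: 0.017
```

drive_tool(
  plan=[0,0,0,0,0.4,0,0,0,0,0.2,0,0,0,0,0,0,0,0,0,-0.2,0,0,0,0,-0.2],
)

```text
time: 13.9
tool_pos: [0.5324, 0.2, 0.099]
ee_rot: [-89.1, -0.6, -12.5]
wrist_force: [0.3, 0.6, -0.7]
width: 0.051
```

```bash
python3 - <<'E'
from h import *
P={n:vision.get_image(n) for n in("top","side")}
s=telemetry.get_state();print(s["wrist_force"],s["tool_pos"],s["width"])
b=P["side"]["frame"][120:220,240:340];cv2.imwrite("pics/s13c.png",cv2.resize(b,None,fx=6,fy=6,interpolation=cv2.INTER_CUBIC))
E
```

```text
[ 1.22741722 -0.46523676 -1.31919685] [0.53259376 0.20007261 0.09922682] 0.05140092155262147
```

View pics/s13c.png

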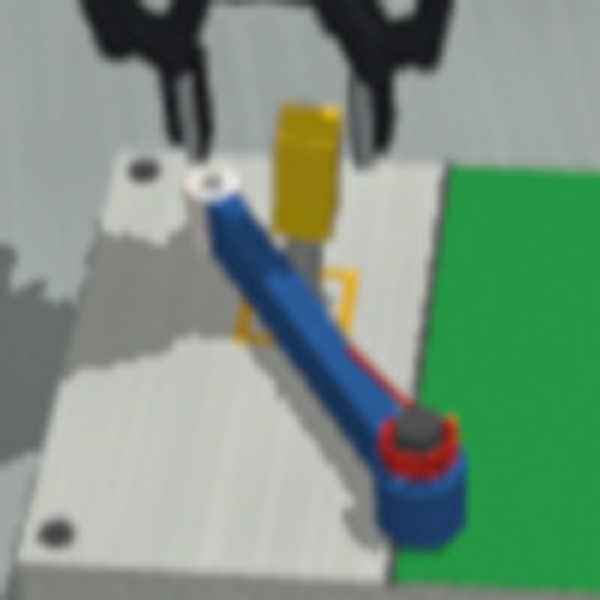

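Released: the pin stands with a slight lean and holds the arm back. Backing off upward, then checking.

drive_tool(
  plan=[0.02,-0.1,0,0,-0.5,0,-0.2,0,0,-0.5,0,-0.3,0,0,-1,0,-0.3,0,0,-1,0,-0.3,0,0,-1,-0.4,0,0,0,-1,-0.4,0,0,0,-1,-0.3,0,0,0,-1,0,0,0,0,-1],
)

```text
time: 14.9
tool_pos: [0.4038, 0.2264, 0.2567]
ee_rot: [-88.8, -1.1, -12.6]
wrist_force: [0.4, -0.2, 0.3]
width: 0.0857
```

```bash
python3 - <<'E'
from h import *
P={n:vision.get_image(n) for n in("top","side")}
for n in P: cv2.imwrite(f"pics/{n}14.png",P[n]["frame"])
s=telemetry.get_state();print(s["wrist_force"],s["tool_pos"],s["width"])
b=P["side"]["frame"][130:220,240:340];cv2.imwrite("pics/s14c.png",cv2.resize(b,None,fx=6,fy=6,interpolation=cv2.INTER_CUBIC))
b=P["top"]["frame"][180:300,130:290];cv2.imwrite("pics/t14c.png",cv2.resize(b,None,fx=5,fy=5,interpolation=cv2.INTER_CUBIC))
E
```

```text
[ 0.41131192  0.5134393  -0.77872531] [0.4069797  0.22564785 0.25709724] 0.08565260652111224
```

View pics/s14c.png

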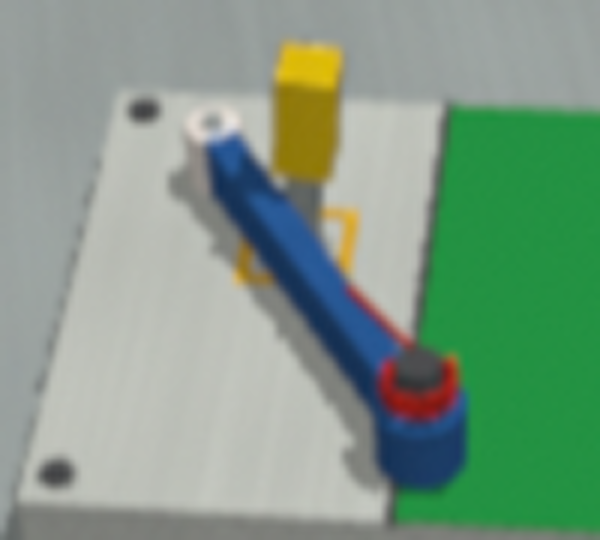

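View pics/t14c.png

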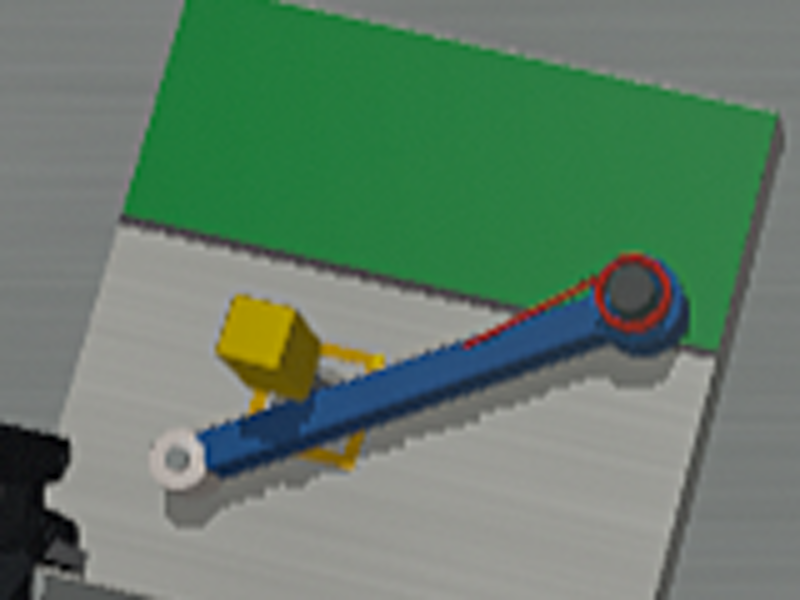

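View pics/side14.png

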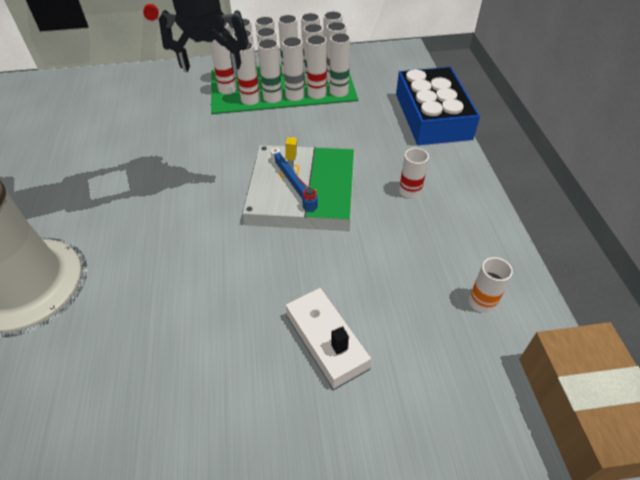

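```bash
python3 - <<'E'
from h import *
P={n:vision.get_image(n) for n in("top","side")}
U=lambda c,k,o:(np.array(c)+.5)/k-.5+np.array(o)
h,e=tri(U((256,329),5,(130,180)),U((309,66),6,(240,130)),P)
r,e2=tri(U((177,460),5,(130,180)),U((212,122),6,(240,130)),P)
a=np.radians(-12.5);R=np.array([[np.cos(a),-np.sin(a)],[np.sin(a),np.cos(a)]])
o=np.array([.5326,.2046])
hs=R.T@(h[:2]-o); print("head top",h,e,hs,"tilt if tip on axis",np.degrees(np.arctan(np.hypot(*hs)/.11)))
b,eb=tri(U((285,384),5,(130,180)),U((303,182),6,(240,130)),P)
rs=R.T@(r[:2]-o)-[.056,-.107]; print("roller",r,e2,"angle",np.arctan2(-rs[0],rs[1]),np.hypot(*rs))
E
```

```text
head top [0.54237669 0.20658142 0.11640925] [ 0.00164229  0.01520812  0.01834519 -0.00657099] [0.00911608 0.00405051] tilt if tip on axis 5.181746567134992
roller [0.50704708 0.24401771 0.06566348] [-0.02852578 -0.22503343 -0.27651782  0.09638392] angle 0.5688519937947321 0.1661120222237922
```

```bash
python3 -c "
from plant import job_done,telemetry
print(telemetry.get_state()['joint_vel'].round(2)); print(job_done())"
```

```text
[-0.36  1.13 -0.31  0.08 -0.01  0.15]
the job is handed in; nothing more can be done
None
```

I moved the yellow-headed pin from the rack to the station. I pushed the blue arm back with its shank, pressed the pin into the yellow-framed hole, released it, backed the gripper off and handed the job in at about 15 s.

Last checks from both cameras before handing in:
- **Seating:** the pin's head top measured 116 mm above the bench, where 119 mm is expected for a fully seated pin, so the pin is down on the hole's floor to within measuring error.
- **Lean:** the pin leans about 5° against the spring, assuming its tip is on the hole's axis; the limit is 14°.
- **Guide arm:** it is held at about 0.57 rad, above the required 0.5.
- **Black pin:** it still stands in its rack hole in the last picture, with no visible movement; I did not measure it again.
- **Gripper:** it is clear of everything, with wrist force near zero.

- **Disagreements:** the pin leaned about 4–6° in the grip on the way, so I steered by its tip as seen in the images. In the side view the fingertips looked higher on the head than the stated 19 mm ahead of the grasp point, though the top view agreed with that figure. The grip held throughout.
- **Not measured:** tip depth and tip-to-axis distance could not be seen directly; I inferred them from the head.

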